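Set the filament dryer's vent to the third click and start it

TASK

On the filament dryer, push the orange vent lever with a fingertip away from its home end through its clicks and stop when it rests in the third click, never running on into the fourth; then press the green start button fully down and let it come back up. Only push and press: do not grip the lever or pick anything up, leave the other things where they stand, and finish with the hand clear of everything.

Things in the scene. Friction and masses are not known exactly. Their poses are not given: they have to be found in the camera images.
- dryer: white filament dryer fixed on the bench, placed and turned anew each time: 280 mm (x) by 270 mm (y), flat top 80 mm above the bench; origin at the centre of its underside. On the top a round clear cover (radius 92 mm, 18 mm high) is centred 40 mm to its +x; the black control strip runs along its -x edge, with lever and button on one line along y, 100 mm to -x of the origin
- vent (a joint): travel in m of the vent lever along the dryer's +y from its home end (0, where it starts) to 0.080. It clicks into a notch every 16 mm: first click 0.016, second 0.032, third 0.048, fourth 0.064; a white tick marks each, home too. The crest halfway between notches takes about 5 N; then the lever snaps into the next notch by itself, up to 8 mm ahead of the finger, and stays
- vent_top (a point): middle of the top of the orange vent lever, an upright paddle 16 mm thick along its travel (dryer's y), 26 mm wide (dryer's x), 38 mm high above the dryer's top; this point is 118 mm above the bench. At home it is 85 mm to the dryer's -y of the dryer's middle. The strip around it is free
- vent_near (a point): the lever's flat side that is to be pushed, facing the dryer's -y (the home end); this point is its middle, 19 mm above the dryer's top
- vent_far (a point): the lever's opposite flat side, facing the dryer's +y; this point is its middle, 19 mm above the dryer's top. Squeezing the lever between fingers (both sides loaded at once) counts as gripping
- start (a joint): travel in m of the green start button, 0 up, 0.006 fully down; a spring returns it, fully down takes 5 N
- start_top (a point): middle of the top of the green round start button (28 mm across) in its grey housing, 100 mm to the dryer's -x and 95 mm to its +y from the origin; pressed straight down; moves down with the button
- jar: bystander: small clear jar of nozzles with brass lid, 40 mm across, 50 mm high, standing on the dryer's cover; origin at the centre of its underside
- glue_stick: bystander: yellow glue stick with white cap, 27 mm across, 92 mm high, standing beside the dryer; origin at the centre of its underside
- canister: bystander: white and blue desiccant can, 56 mm across, 100 mm high, standing beside the dryer; origin at the centre of its underside
- spool: bystander: small green filament spool lying flat, 100 mm across, 44 mm high; origin at the centre of its underside
- driver: bystander: red screwdriver lying on the bench, 170 mm long along its x; origin under its middle
- print_bowl: bystander: printed brown bowl, 100 mm across, 60 mm high, standing beside the dryer; origin at the centre of its underside

How it is judged:
By the outcome, as a careful person would: the job done as asked, in the order asked, and still so for the second after the job is handed in, with the robot touching nothing.
It also fails if it takes over 70 s, if anything falls off the work surface, if the arm or the gripper's body presses on something with over 40 N, if the wrist force passes 120 N, or if a joint passes its speed limit or range.

ROBOT

A 6-joint arm with a two-finger parallel gripper is mounted at the origin on the work surface. World frame = base frame: x ahead of the robot, y to its left, z up, the work surface at z = 0. Lengths are in m, angles in rad, forces in N, time in s.
With the tool pointing down it reaches from about 0.275 to 0.825 m from the base axis. Payload 4.9 kg.
Tool frame: the origin (TCP) lies midway between the tips of the shut fingers; the grasp point (between the pads) lies 19 mm behind it; z points along the fingers, y is the direction in which the jaws open and shut (so a half turn about z gives the same grasp; the last joint's range is limited). The gripper opens to 85 mm and grips with 20 to 120 N. Pads are 22 mm wide; open, the fingers measure 114 mm over their backs; the gripper's body (76 mm by 85 mm) begins 54 mm behind the grasp point. The pads swing forward as they close: fully open they stand 13 mm farther back than shut.
Start: joints at [-1.335, 0.326, -0.193, 1.052, 0, 1.437], TCP at [0.199, -0.513, 0.231] pointing down, gripper open.
Joint ranges: [-2.65, 2.65], [-0.97, 1.79], [-1.3, 1.35], [-1.93, 2.1], [-1.47, 1.37], [-3.14, 3.14]. Speed limits (rad/s): [2.57, 2.57, 3.14, 3.14, 3.14, 3.14].

INTERFACE

Orientations are given as [roll, pitch, yaw] about the fixed x, y, z axes, in that order (R = Rz(yaw) Ry(pitch) Rx(roll)).
In Python, from cell import robot, open_gripper, gripper_close, solver, imaging, ticket, current_clock, current_qpos, current_dq, current_joint_efforts, current_ee_pos, current_tcp_rot, current_wrist_force, current_torque, current_finger_gap gives the robot as it stands. The module is installed in compiled form; this text tells all that it offers. Calls block until the motion is done:
- robot.move_pose(position, orientation): joint-space move of the TCP to a pose.
- robot.move_straight(position, orientation=None, v=0.15): straight line of the TCP; orientation=None keeps the orientation; v is the mean speed in m/s.
- robot.goto_joints(angles): joint-space move.
- open_gripper() and gripper_close(strength=None): open the fingers fully, or close them until they stop; strength is the grip in N (None keeps the last).
- robot.dwell(seconds).
- solver.ik(position, orientation): joint angles nearest the present ones, or None.
- imaging.read_camera(name): name is "scene" or "top"; returns (picture, depth): 400x640x3 uint8, blue, green, red; 400x640 float32, m along the optical axis (not along the pixel's ray), 0 where there is no reading.
- imaging.calibration(name): a dict with "fx", "fy", "cx", "cy" (pixels), "position" and "attitude" of the camera in the world. Camera axes: x right, y up, looking along -z (the intrinsics and any distortion apply to the point x, -y, -z); pixel columns grow to the right and rows downward; lengths in m; the calibration is good to about 2 mm. A picture is of the moment at which its call begins. calibration takes no time and is no camera call.
A pose or a line that the arm cannot do raises robot.PlanningError and nothing moves.
- ticket.hand_in(): hands the job in, once; it reports no verdict.
Trained networks look in the newest picture that a camera, given by its name, has taken for a name from the list of things; names that differ only in an ending like _2 or _b are one class to them, and where a whole thing is asked for, a point or a joint stands for the part that bears it (a point fixed in the world has none). Each returns a list of dicts, best first, with "confidence" (0 to 1); they miss things now and then, are a little off and sometimes report something else, mostly with a low value. They report only what shows in the picture. A call takes as long as a camera call.
- imaging.regions_of(camera, thing): "pixels" (400x640 bool, what is visible of it) and "position" ([column, row] in pixels, amid what is visible of it).
- imaging.pinpoint(camera, thing): "position" ([column, row] in pixels: a listed point, or the origin of a listed thing).
Readings, each from a call of its own:
- current_clock(): time.
- current_qpos(): joint angles.
- current_dq(): joint speeds.
- current_joint_efforts(): joint torques, N m.
- current_ee_pos(): TCP position.
- current_tcp_rot(): TCP orientation.
- current_wrist_force(): force on the tool from outside, world axes, zero at the start.
- current_torque(): the same for the moment, N m.
- current_finger_gap(): finger opening in m.
Only numpy, scipy, OpenCV 4.12 (cv2) and the standard library are available. Lean on these libraries where they do the work, as an engineer would, in place of code of your own. Each camera call takes 0.05 s, during which the arm holds its last target. There are 200 camera calls.

## Working session

There is one attempt and no reset: what is moved stays moved. The work goes in short steps, each a Python script; the robot and the scene stay as the last script left them, time stands still between calls to the robot, and variables do not carry over. Pictures are saved under pics/ and viewed, about 8 in all and at most 12, crops included, and the job is handed in when it is done.

```bash
mkdir -p pics; cat > h.py <<'E'
import numpy as np, cv2
from scipy.spatial.transform import Rotation as R
from cell import *
def rot(c):
    a=np.array(c["attitude"],float)
    if a.shape==(3,3): return a
    return R.from_euler('xyz',a).as_matrix() if a.size==3 else None
def ray(name,px):
    c=imaging.calibration(name)
    d=np.array([(px[0]-c["cx"])/c["fx"],-(px[1]-c["cy"])/c["fy"],-1.])
    return np.array(c["position"]),rot(c)@d
def at_z(name,px,z):
    p,d=ray(name,px); return p+d*(z-p[2])/d[2]
def at_depth(name,px,dep):
    p,d=ray(name,px); return p+d*dep
E
python3 - <<'E'
from h import *
for n in("scene","top"):
    print(n,imaging.calibration(n))
    im,d=imaging.read_camera(n); cv2.imwrite(f"pics/{n}0.png",im); np.save(f"pics/{n}0.npy",d)
    for t,z in(("vent_top",.118),("start_top",None),("dryer",0),("vent_near",.099),("vent_far",.099),("jar",.098),("glue_stick",0),("canister",0),("print_bowl",0),("spool",0),("driver",0)):
        for r in imaging.pinpoint(n,t)[:2]:
            px=r["position"]; u,v=int(round(px[0])),int(round(px[1]))
            dd=d[min(max(v,0),399),min(max(u,0),639)]
            print(n,t,round(r["confidence"],2),np.round(px,1),"z:",np.round(at_z(n,px,z if z is not None else .09),3),"dep:",np.round(at_depth(n,px,dd),3))
print(current_clock())
E
```

```text
scene {'fx': 509.526455564358, 'fy': 509.526455564358, 'cx': 317.07889405663207, 'cy': 188.89309409906605, 'position': array([1.44393217, 0.51227098, 0.80451464]), 'attitude': array([0.93723894, 0.02446512, 2.07726821])}
scene vent_top 0.53 [312.7 157.4] z: [ 0.524 -0.03   0.118] dep: [ 0.517 -0.034  0.113]
scene start_top 0.44 [377.2 181.5] z: [0.509 0.139 0.09 ] dep: [0.524 0.145 0.101]
scene dryer 0.57 [324.6 229.3] z: [0.631 0.059 0.   ] dep: [0.725 0.112 0.093]
scene dryer 0.51 [262.8 172.7] z: [ 0.498 -0.209  0.   ] dep: [ 0.497 -0.21  -0.001]
scene vent_near 0.44 [310.1 157.4] z: [ 0.501 -0.051  0.099] dep: [ 0.527 -0.035  0.118]
scene vent_far 0.63 [312.4 164.9] z: [ 0.529 -0.028  0.099] dep: [ 0.533 -0.026  0.102]
scene jar 0.96 [313.8 212.1] z: [0.69  0.066 0.098] dep: [0.702 0.073 0.109]
scene glue_stick 0.83 [409.2 226.7] z: [0.529 0.236 0.   ] dep: [0.561 0.246 0.029]
scene canister 0.53 [323.4 227.1] z: [0.625 0.053 0.   ] dep: [0.725 0.109 0.098]
scene print_bowl 0.77 [220.3 191. ] z: [ 0.622 -0.262  0.   ] dep: [ 0.653 -0.233  0.03 ]
scene spool 0.78 [445.  257.3] z: 
[... 810 characters left out ...]
 -0.022  0.099] dep: [ 0.52  -0.023  0.081]
top jar 0.75 [301.7 162.8] z: [0.689 0.067 0.098] dep: [0.68  0.065 0.147]
top jar 0.7 [406.7 244.4] z: [ 0.492 -0.195  0.098] dep: [ 0.492 -0.213  0.022]
top glue_stick 0.58 [238.2 221.7] z: [0.543 0.237 0.   ] dep: [0.541 0.228 0.05 ]
top canister 0.7 [377.8 174.3] z: [ 0.681 -0.139  0.   ] dep: [ 0.664 -0.123  0.098]
top print_bowl 0.56 [422.  195.6] z: [ 0.625 -0.26   0.   ] dep: [ 0.624 -0.258  0.005]
top print_bowl 0.41 [267.  232.1] z: [0.517 0.159 0.   ] dep: [0.515 0.148 0.1  ]
top spool 0.97 [199.4 200.4] z: [0.599 0.345 0.   ] dep: [0.595 0.332 0.044]
top driver 0.57 [405.9 245.5] z: [ 0.489 -0.216  0.   ] dep: [ 0.489 -0.215  0.002]
1.2
```

```bash
python3 - <<'E'
from h import *
im=cv2.imread("pics/top0.png"); cv2.imwrite("pics/topc.png",cv2.resize(im[100:300,180:450],None,fx=2.9,fy=2.9,interpolation=cv2.INTER_CUBIC))
d=np.load("pics/top0.npy"); hsv=cv2.cvtColor(im,cv2.COLOR_BGR2HSV)
V,U=np.mgrid[:400,:640]
c=imaging.calibration("top");M=rot(c)
P=np.stack([(U-c["cx"])/c["fx"],-(V-c["cy"])/c["fy"],-np.ones_like(U,float)],-1)*d[...,None]@M.T+c["position"]
def info(n,m):
    p=P[m]; print(n,m.sum(),"med",np.round(np.median(p,0),4),"zmax",p[:,2].max().round(4),"rect",cv2.minAreaRect(p[:,:2].astype(np.float32)) if len(p) else 0)
h,s,v=hsv[...,0],hsv[...,1],hsv[...,2]
box=(U>180)&(U<450)&(V>100)&(V<300)
info("orange",box&(h<20)&(h>4)&(s>150)&(P[...,2]>.105)&(abs(P[...,1]+.04)<.06)&(abs(P[...,0]-.513)<.05))
info("green",(h>40)&(h<85)&(s>90)&(abs(P[...,1]-.142)<.04)&(abs(P[...,0]-.515)<.04))
m=box&(abs(P[...,2]-.08)<.006)&(P[...,0]>.4)
info("topplane",m)
E
```

```text
orange 76 med [ 0.5163 -0.0346  0.1161] zmax 0.1223 rect ((0.5163540244102478, -0.03502350300550461), (0.024244746193289757, 0.014422842301428318), 1.5869516134262085)
green 101 med [0.5105 0.1449 0.1012] zmax 0.1067 rect ((0.5104930400848389, 0.1454717218875885), (0.026112385094165802, 0.02460557594895363), 89.9278564453125)
topplane 7332 med [0.568  0.0443 0.0799] zmax 0.086 rect ((0.6133957505226135, 0.039373576641082764), (0.28029608726501465, 0.40354618430137634), 1.2549505233764648)
```

View pics/topc.png

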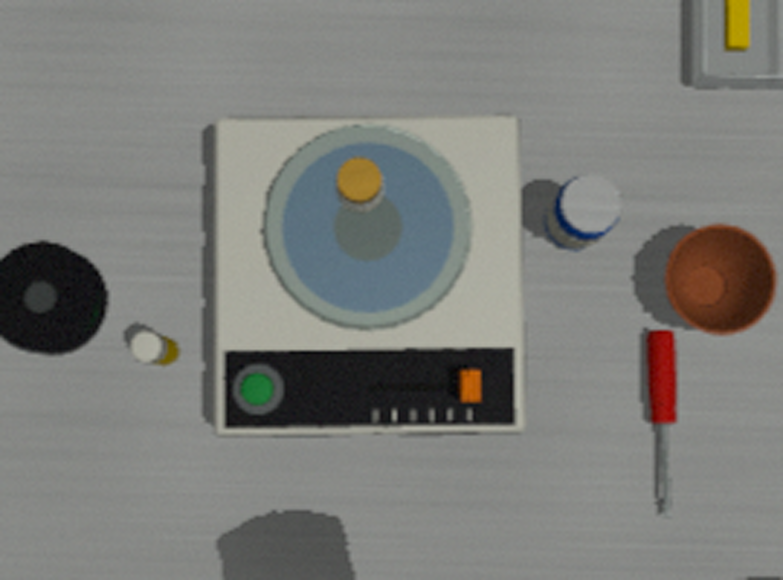

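View pics/scene0.png

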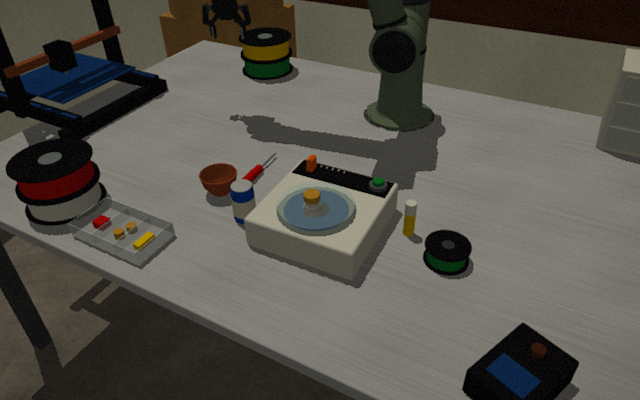

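Top view: dryer nearly square to the world. The lever is at crop (471,385), the six ticks run left to (376,415), and the button is at (257,388). Lever to button measures 179.6 mm (180 expected), with yaw about 0.03 rad. Next I'll close the fingers, approach behind the lever and feel for contact.

```bash
cat >> h.py <<'E'
YAW=.03; u=np.array([-np.sin(YAW),np.cos(YAW),0]); L0=np.array([.5163,-.0346,0])
ORI=[np.pi,0,np.pi/2+YAW]
def tip(s,z=.098): return L0+u*s+[0,0,z]   # s: TCP along travel rel. home lever centre
E
python3 - <<'E'
from h import *
print(current_tcp_rot(),current_qpos())
for k in(1,-1): print(k,solver.ik(tip(-.044,.22),[np.pi,0,k*np.pi/2+YAW]))
gripper_close(20); print(current_finger_gap())
a=solver.ik(tip(-.044,.22),ORI); b=solver.ik(tip(-.044,.22),[np.pi,0,-np.pi/2+YAW])
q=current_qpos(); o=ORI if b is None or (a is not None and np.abs(np.array(a)-q).max()<np.abs(np.array(b)-q).max()) else [np.pi,0,-np.pi/2+YAW]
open("ori.txt","w").write(repr([float(x) for x in o])); print(o)
robot.move_pose(tip(-.044,.22),o)
robot.move_straight(tip(-.044),v=.1)
robot.dwell(.3); print(current_ee_pos(),current_wrist_force(),current_clock())
im,_=imaging.read_camera("scene"); cv2.imwrite("pics/s1.png",cv2.resize(im[100:260,220:450],None,fx=3,fy=3,interpolation=cv2.INTER_CUBIC))
E
```

```text
[3.14158347e+00 3.33807921e-05 3.69770515e-01] [-1.33523553e+00  3.26187895e-01 -1.92607361e-01  1.05198751e+00
 -3.18522477e-05  1.43658661e+00]
1 [-0.29170609  0.28553958 -0.27987072  1.00538603  0.          1.24909023]
-1 [-0.29170609  0.28553958 -0.27987072  1.00538603  0.         -1.89250242]
0.00010445814210846842
[3.141592653589793, 0, 1.6007963267948966]
[ 0.51782483 -0.07863733  0.09832103] [-0.47882781 -0.09896059 -0.20794854] 5.5833
```

View pics/s1.png

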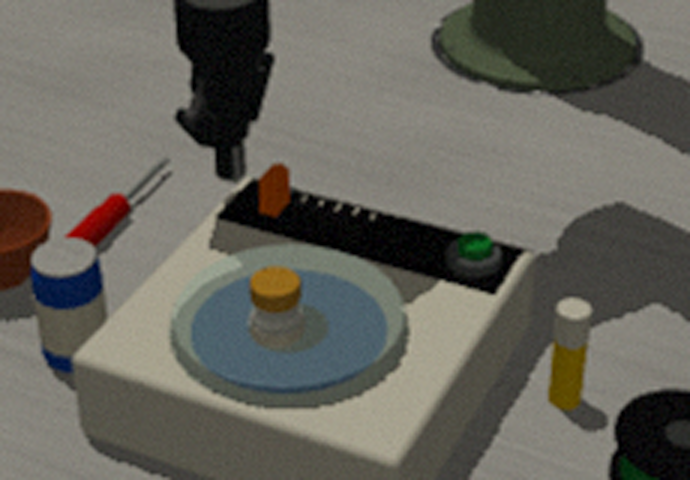

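The shut fingers, at crop (230,165), stand just behind the lever at (275,190), level with its upper half. Next I step forward, logging force.

```bash
python3 - <<'E'
from h import *
f0=np.mean([current_wrist_force() for _ in range(5)],0)
s=-.034; robot.move_straight(tip(s),v=.03); hit=None
while s<.035:
    s+=.001; robot.move_straight(tip(s),v=.02)
    f=-(current_wrist_force()-f0)@u
    print(f"{s*1e3:.0f}:{f:.2f}/{(current_ee_pos()-L0)@u*1e3:.1f}",end=" ")
    if f>12: print("HIGH");break
    if s>-.012 : break
print(current_clock())
im,d=imaging.read_camera("top"); np.save("pics/t1.npy",d); cv2.imwrite("pics/t1.png",im)
E
```

```text
-33:-0.05/-33.0 -32:-0.41/-32.0 -31:0.95/-30.9 -30:-0.65/-29.9 -29:0.50/-29.0 -28:-0.28/-28.0 -27:0.97/-26.9 -26:-0.25/-26.0 -25:-0.42/-24.9 -24:-0.25/-24.0 -23:0.25/-23.0 -22:0.04/-21.9 -21:0.04/-20.9 -20:0.48/-19.9 -19:1.13/-19.2 -18:3.23/-18.4 -17:4.63/-17.4 -16:4.83/-16.2 -15:6.19/-15.1 -14:3.79/-13.7 -13:1.10/-12.2 -12:0.43/-11.3 11.6167
```

```bash
python3 - <<'E'
from h import *
s=-.012
while s<.0235:
    s+=.001; robot.move_straight(tip(s),v=.02)
    f=-(current_wrist_force())@u
    print(f"{s*1e3:.0f}:{f:.1f}",end=" ")
    if f>14: print("HIGH");break
robot.dwell(.2); print(current_ee_pos(),-current_wrist_force()@u,current_clock())
robot.move_straight(tip(s-.012),v=.05)
im,d=imaging.read_camera("top"); cv2.imwrite("pics/t2.png",cv2.resize(im[190:270,240:380],None,fx=5,fy=5,interpolation=cv2.INTER_CUBIC))
E
```

```text
-11:0.0 -10:0.2 -9:-0.9 -8:0.3 -7:-0.2 -6:-0.9 -5:-0.2 -4:-0.0 -3:1.1 -2:2.0 -1:4.3 0:5.5 1:5.2 2:2.5 3:1.6 4:0.1 5:0.1 6:-0.4 7:0.0 8:0.4 9:-0.9 10:0.3 11:0.2 12:0.1 13:1.9 14:3.3 15:4.9 16:4.9 17:3.9 18:3.4 19:1.0 20:-0.1 21:0.4 22:-0.2 23:-0.1 24:0.1 [ 0.51556681 -0.0106084   0.09799627] 0.44837772759672506 20.8667
```

View pics/t2.png

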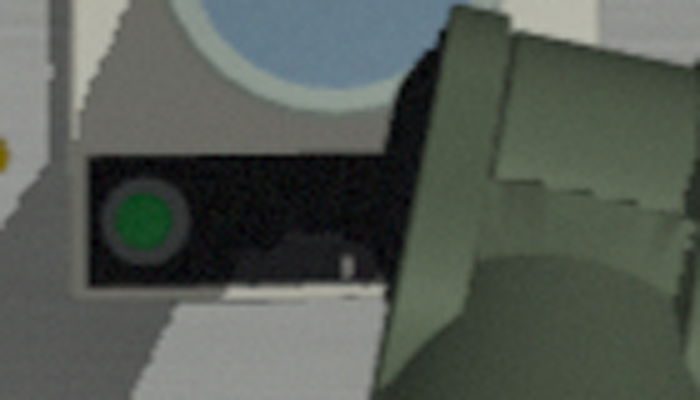

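Three crests felt, at about -15, 0 and +16 mm, and then the force fell to zero. The arm hides the lever here; only one tick (crop 347,265) and the button show. I'll retreat up, go over the button and check.

```bash
python3 - <<'E'
from h import *
robot.move_straight(tip(.012,.2),v=.12)
robot.move_straight(tip(.18,.2),v=.12)
print(current_clock())
for n in("scene","top"):
    im,d=imaging.read_camera(n)
    a=im[130:220,270:420] if n=="scene" else im[190:270,240:380]
    cv2.imwrite(f"pics/{n}3.png",cv2.resize(a,None,fx=5,fy=5,interpolation=cv2.INTER_CUBIC))
    for r in imaging.pinpoint(n,"vent_top")[:2]: 
        p=at_z(n,r["position"],.118);print(n,r["confidence"],r["position"],p,(p-L0)@u)
    hs=cv2.cvtColor(im,cv2.COLOR_BGR2HSV); c=imaging.calibration(n)
    V,U=np.mgrid[:400,:640]
    P=np.stack([(U-c["cx"])/c["fx"],-(V-c["cy"])/c["fy"],-np.ones_like(U,float)],-1)*d[...,None]@rot(c).T+c["position"]
    m=(hs[...,0]>4)&(hs[...,0]<20)&(hs[...,1]>150)&(abs(P[...,0]-.516)<.04)&(P[...,2]>.105)&(abs(P[...,1]-.02)<.08)
    if m.sum():print(n,m.sum(),np.median(P[m],0),(np.median(P[m],0)-L0)@u)
E
```

```text
23.8583
scene 0.63 [323.1, 159.8] [ 0.52179474 -0.00148988  0.118     ] 0.032930406198315304
scene 64 [0.52608563 0.01544447 0.11446953] 0.04972842457933863
top 0.61 [322.1, 232.9] [0.51550225 0.01324575 0.118     ] 0.04784814754777796
top 75 [0.51300798 0.01347689 0.11660934] 0.04815400135204712
```

View pics/top3.png

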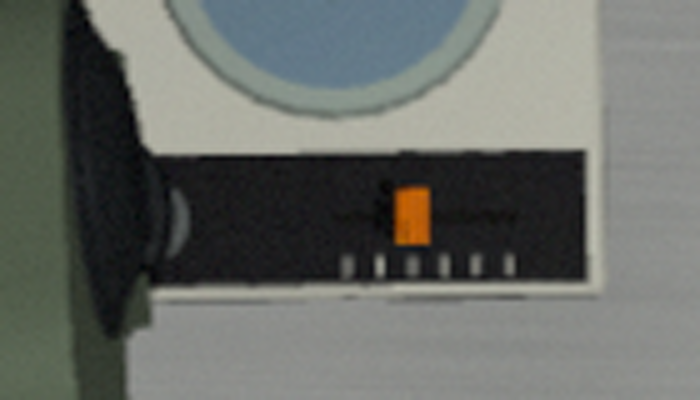

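View pics/scene3.png

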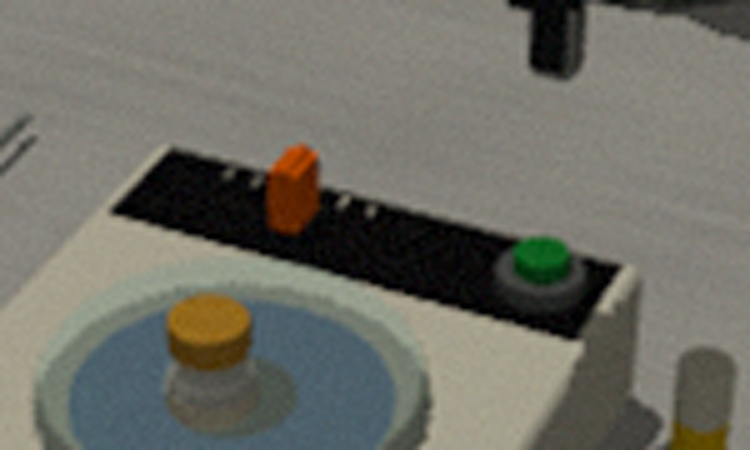

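The lever (crop 412) stands at the third tick from home (510, 476, 443, **412**), measured at 48.2 mm. Now the button.

```bash
python3 - <<'E'
from h import *
B=np.array([.5107,.1451,0])
robot.move_straight(B+[0,0,.112],v=.1); robot.dwell(.2)
f0=np.mean([current_wrist_force() for _ in range(4)],0)
z=.112
while z>.086:
    z-=.001; robot.move_straight(B+[0,0,z],v=.02)
    f=(current_wrist_force()-f0)[2]; e=current_ee_pos()[2]
    print(f"{z*1e3:.0f}/{e*1e3:.1f}:{f:.1f}",end=" ")
    if f>14: break
robot.dwell(.3); print(current_wrist_force()-f0,current_ee_pos(),current_clock())
E
```

```text
111/111.0:-1.3 110/109.9:-0.9 109/108.9:-1.1 108/107.9:0.0 107/106.9:-0.5 106/105.9:-1.3 105/104.9:-0.3 104/103.9:0.0 103/102.9:-0.2 102/102.1:-0.9 101/101.1:1.0 100/100.1:1.8 99/99.1:2.7 98/98.1:4.2 97/97.1:4.5 96/96.1:3.9 95/95.9:11.1 94/95.8:18.8 [-5.94800309 -1.6121673  18.97307081] [0.51095402 0.14513673 0.09579389] 30.0917
```

Full 6 mm travel (101.8 to 95.8 mm) with a hard stop. Now release and back off.

```bash
python3 - <<'E'
from h import *
B=np.array([.5107,.1451,0])
robot.move_straight(B+[0,0,.115],v=.05)
robot.move_straight(B+[0,0,.25],v=.15)
robot.move_pose([.33,.0,.3],[np.pi,0,np.pi/2+YAW]); robot.dwell(.3)
for n in("top","scene"):
    im,d=imaging.read_camera(n); hs=cv2.cvtColor(im,cv2.COLOR_BGR2HSV); c=imaging.calibration(n)
    V,U=np.mgrid[:400,:640]
    P=np.stack([(U-c["cx"])/c["fx"],-(V-c["cy"])/c["fy"],-np.ones_like(U,float)],-1)*d[...,None]@rot(c).T+c["position"]
    m=(hs[...,0]>4)&(hs[...,0]<20)&(hs[...,1]>150)&(abs(P[...,0]-.516)<.04)&(P[...,2]>.105)&(abs(P[...,1]-.02)<.08)
    g=(hs[...,0]>40)&(hs[...,0]<85)&(hs[...,1]>90)&(abs(P[...,1]-.142)<.04)&(abs(P[...,0]-.515)<.04)
    print(n,m.sum(),g.sum(),"vent",(np.median(P[m],0)-L0)@u if m.sum() else None,"button",np.median(P[g],0) if g.sum() else None)
    cv2.imwrite(f"pics/{n}4.png",im)
print(current_wrist_force(),current_clock())
E
```

```text
top 79 100 vent 0.04823713831073575 button [0.51059325 0.14485652 0.10147847]
scene 68 112 vent 0.048835822596240565 button [0.52126202 0.14391091 0.09954569]
[-0.0605635   0.58157117 -0.42262323] 33.05
```

View pics/scene4.png

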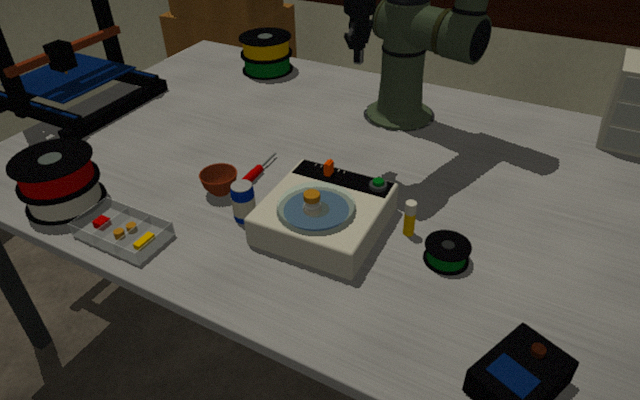

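The hand is clear, the lever (328,168) is at the third tick, the button (378,184) is up, and the bystanders haven't moved.

```bash
python3 -c "
from cell import ticket; ticket.hand_in()"
```

```text
the job is handed in; nothing more can be done
```

The vent lever rests in the third click, the start button was pressed fully and came back up, and the job is handed in. The last clock reading before hand-in was 33 s.

- **Lever:** I pushed it with the shut fingertips from the home side. I felt three crests of about 5–6 N and stopped before the fourth. After the hand withdrew, it measured 48.2 mm in the top camera and 48.8 mm in the scene camera (third click is 48 mm), and it stands at the third tick in the pictures.
- **Button:** I pressed it from 101.8 mm down to a hard stop at 95.8 mm, the full 6 mm, with about 19 N at the stop. After release, the top camera read its top at 101.5 mm, the same as before the press (101.2 mm).
- **Clearance:** The hand finished clear of everything with the wrist force near zero, and the other things look unmoved in the last scene picture.
- **Disagreement:** After the push, the scene camera's network put the lever at 33 mm. The depth readings, the top camera's network, the tick marks and the felt crests all gave the third click, so I took that one as an error.

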